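# Gauge a cap nut and sort it

## Task

Check the blue-handled cap nut that stands on the yellow square of the sorting board: set it on the threaded gauge with its handle along the gauge's marked line, and screw it on clockwise as far as it will go. Then unscrew it, lift it off and stand it upright in the green bin if it turned fully home onto the gauge's collar, or in the red bin if it stopped short with a gap. Leave the other nut on its rubber pad alone.

Things in the scene. Friction and masses are not known exactly. Their poses are not given: they have to be found in the camera images.
- nut_1_grip (a point): Cap nut: knurled bare-aluminium drum 64 mm across, 51 tall, open below; on top an upright blue bar 60 long x 14 thick x 34 tall (85 mm over all, about 0.18 kg). Point: on the axis inside the bar, 75 mm above the underside, 10 below the bar's top: pinch the bar here across its 14 mm. x along the bar, z up; a half turn makes no difference. Two thread lugs inside the rim, under the bar's ends.
- nut_2_grip (a point): A second nut, outwardly identical, same point. Either nut may be the one on the yellow square (to be checked); the other stands on a 90 mm rubber pad 8 mm thick. One of the two has too shallow a bore, hidden inside.
- gauge_seat (a point): Centre of the flat top, 28 mm above the table, of the fixed thread gauge's dark collar (76 mm across, on a grey base 130 x 110 x 14 mm). z up. x runs along the line marked black on the base, white on the collar (half turn alike). A nut with its bar along x (within 20 degrees) drops over the stud until its lugs rest on the thread, underside 12 mm above the collar. Good nut home: nut point 75 mm above this one.
- gauge_tip (a point): Tip of the gauge's steel stud, 42 mm above the collar: steep right-hand two-start brass thread 44 mm across, 4.5 mm play all round. Clockwise from above a nut goes down 0.15 mm per degree; lower it while turning (4 mm lag is harmless). Home at about 80 degrees, thread ends at 95. A bad nut stops 7 mm above the collar after about 35, binds past 60. To remove, turn back while raising.
- board: Fixed sorting board, grey plate 130 x 360 x 8 mm; origin: centre of its underside, long side along its y, z up. In the middle a yellow square (110 x 90 mm), 8 mm above the table. At y = +115 mm a green bin, at y = -115 mm a red bin, each 126 mm square, walls 4 mm, inner floor 12 mm and rim 38 mm above the table.
Not all that is in view belongs to the job. Leave any purple look-alike of the part that bears nut_1_grip alone.

How it is judged:
By the outcome, as a careful person would: the job done as asked, in the order asked, and still so for the second after the job is handed in, with the robot touching nothing.
It also fails if it takes over 58 s, if anything falls off the work surface, if the arm or the gripper's body presses on something with over 40 N, if the wrist force passes 120 N, or if a joint passes its speed limit or range.

## Robot

A 7-joint arm with a two-finger parallel gripper is mounted at the origin on the work surface. World frame = base frame: x ahead of the robot, y to its left, z up, the work surface at z = 0. Lengths are in m, angles in rad, forces in N, time in s.
With the tool pointing down it reaches from about 0.4 to 0.875 m from the base axis. Payload 19.3 kg.
Tool frame: the origin (TCP) lies between the finger pads; the fingertips stand 11 mm ahead of it and the grasp point (between the pads) lies 8 mm behind it; z points along the fingers, y is the direction in which the jaws open and shut (so a half turn about z gives the same grasp; the last joint's range is limited). The gripper opens to 85 mm and grips with 20 to 120 N. Pads are 22 mm wide; open, the fingers measure 114 mm over their backs; the gripper's body (76 mm by 85 mm) begins 54 mm behind the grasp point. The pads swing forward as they close: fully open they stand 13 mm farther back than shut.
Start: joints at [1.237, 0.521, -0.036, 1.599, 0.021, 1.021, -0.113], TCP at [0.163, -0.603, 0.219] pointing down, gripper open.
Joint ranges: [-2.91, 2.91], [-0.3, 2.13], [-1.5, 1.42], [0.17, 2.43], [-1.26, 4.41], [0.16, 1.93], [-2.52, 2.52]. Speed limits (rad/s): [1.89, 1.89, 2.39, 2.39, 3.01, 3.01, 3.01].

## Interface

Orientations are given as [roll, pitch, yaw] about the fixed x, y, z axes, in that order (R = Rz(yaw) Ry(pitch) Rx(roll)).
In Python, from bench import bot gives the robot as it stands. The module is installed in compiled form; this text tells all that it offers.
- The arm moves only by the tool arm_command, never from a script. Its argument "plan" is one flat list of numbers, 7 for each row, row after row: the shift along the world's x, y, z in cm, then the turn, a rotation vector about the world's x, y, z in degrees, then the finger opening in cm, from 0 to 8.54. A call has 1 to 5 rows; each row shifts and turns the commanded pose from where the row before left it; what a row does not reach is not made up. A row lasts 1/8 s, in which the tool goes at most 62.5 mm and 10.7 degrees, less where a joint would pass 70% of its speed; a pose out of reach is approached as far as the arm can. A call with a gripper value outside its range is refused whole. The fingers move at their own pace and stop on an object; the grip force is fixed at half the most. Time passes only in rows, so rows that do not move let the fingers close. It gives the time, the measured TCP pose, the force and the opening at its end, in the units of the state.
- bot.observe(): the state, without advancing time (a new reading comes with each control period).
- bot.grab_frame(name): name is "scene" or "top" or "wrist"; returns a dict with "img" (384x512x3 uint8, red, green, blue), "K" (3x3 intrinsics, pixels), "world_to_cam" (4x4, takes a point from world to camera coordinates); the wrist camera has in their place "tool_from_camera" (4x4, takes a point from camera to tool coordinates, whose origin is the TCP and whose axes are the flange's). Camera axes: x right, y down, z forward; pixel columns grow to the right and rows downward; lengths in m; the calibration is good to about 2 mm. The wrist camera is an equidistant fisheye: a pixel r from the principal point sees the ray r / f radians off the axis. A picture is of the moment at which its call begins: read the wrist's pose just before it. There is no depth.
- bot.hand_in(): hands the job in, once; it reports no verdict.
The state is a dict: "time_s": time; "q": joint angles; "joint_vel": joint speeds; "joint_torque": joint torques, N m; "position": TCP position; "tcp_rot": TCP orientation; "contact_force": force on the tool from outside, world axes, zero at the start; "wrist_torque": the same for the moment, N m; "opening": opening from 0.0 (shut) to 1.0 (fully open).
Only numpy, scipy, OpenCV 4.12 (cv2) and the standard library are available. Lean on these libraries where they do the work, as an engineer would, in place of code of your own. Each camera call takes 0.05 s, during which the arm holds its last target.

## Working session

There is one attempt and no reset: what is moved stays moved. The work goes in short steps, Python scripts to look and compute and a tool call to move; the robot and the scene stay as the last step left them, time stands still between calls to the robot, and variables do not carry over. Pictures are saved under pics/ and viewed, and the job is handed in when it is done.

Besides the shell and the picture viewer there is one more tool, called after ">>>" as name(argument=value, ...) on one line, values as JSON. arm_command: Moves the arm, as the interface text tells. Its arguments: {"type":"object","properties":{"plan":{"type":"array"}},"required":["plan"]}

```bash
mkdir -p pics; cat > h.py <<'E'
import numpy as np, cv2
from bench import bot
def grab(n,tag):
    s=bot.observe(); f=bot.grab_frame(n); cv2.imwrite(f'pics/{tag}.png',cv2.cvtColor(f['img'],cv2.COLOR_RGB2BGR)); return s,f
def onplane(f,uv,z):
    K=np.array(f['K']);T=np.array(f['world_to_cam']);R=T[:3,:3];t=T[:3,3]
    c=-R.T@t; d=R.T@np.linalg.solve(K,[uv[0],uv[1],1.]); return c+d*(z-c[2])/d[2]
def proj(f,p):
    T=np.array(f['world_to_cam']);q=np.array(f['K'])@(T[:3,:3]@np.array(p)+T[:3,3]);return q[:2]/q[2]
E
python3 - <<'E'
from h import *
import pickle
s,f=grab('top','top0'); s2,g=grab('scene','scene0'); s3,w=grab('wrist','wrist0')
print(s)
for x in (f,g):print(x['K'],np.round(x['world_to_cam'],3))
print(w['K'],w['tool_from_camera'])
pickle.dump((f,g,w),open('f0.pkl','wb'))
E
```

```text
{'time_s': 0.0, 'q': array([ 1.23676495,  0.52204659, -0.03632336,  1.60001968,  0.02117594,
        1.02111349, -0.11279643]), 'joint_vel': array([ 1.13527515e-05,  5.92885510e-04, -1.33700365e-04, -1.14013676e-03,
        9.00638843e-04,  6.14769548e-04, -3.38353612e-04]), 'joint_torque': array([ 3.34069864e-04, -9.27095819e+01,  1.97908625e+00, -3.69924617e+01,
        1.77158369e-02,  8.10336380e-03,  4.86588272e-05]), 'position': array([ 0.16285798, -0.6030261 ,  0.2187013 ]), 'tcp_rot': array([-3.14039154e+00,  6.86381326e-05,  2.63809137e-01]), 'contact_force': array([ 0.60350543,  1.46572955, -0.16513308]), 'wrist_torque': array([0.02070367, 0.03028723, 0.03931684]), 'opening': 1.000716658146425}
[[485.6977981    0.         251.02648713]
 [  0.         485.6977981  189.09686249]
 [  0.           0.           1.        ]] [[-0.012 -1.    -0.018  0.004]
 [-0.981  0.015 -0.192  0.593]
 [ 0.192  0.015 -0.981  0.839]
 [ 0.     0.     0.     1.   ]]
[[349.38522228   0.         251.89085142]
 [  0.         349.38522228 191.91957379]
 [  0.           0.           1.        ]] [[ 0.159  0.987  0.016 -0.069]
 [ 0.75  -0.11  -0.652 -0.371]
 [-0.642  0.115 -0.758  1.089]
 [ 0.     0.     0.     1.   ]]
[[297.31863964   0.         257.62041377]
 [  0.         297.31863964 193.45082569]
 [  0.           0.           1.        ]] [[-4.88199631e-05 -9.52990438e-01 -3.03000368e-01  7.86393027e-02]
 [ 9.99999921e-01 -1.65919941e-04  3.60726155e-04  1.25876558e-03]
 [-3.94042379e-04 -3.03000327e-01  9.52990371e-01 -1.53224443e-01]
 [ 0.00000000e+00  0.00000000e+00  0.00000000e+00  1.00000000e+00]]
```

View pics/top0.png

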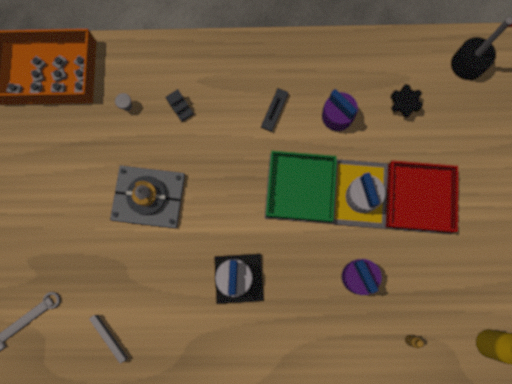

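View pics/scene0.png

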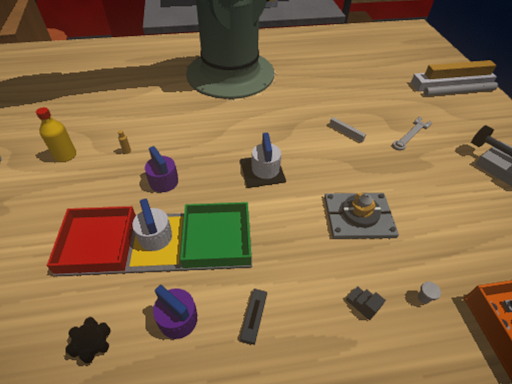

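View pics/wrist0.png

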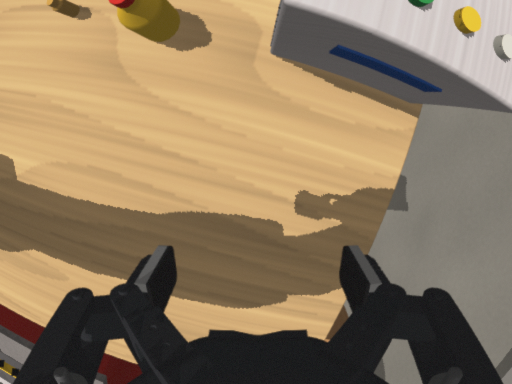

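```bash
python3 - <<'E'
from h import *
im=cv2.imread('pics/top0.png')
a=cv2.resize(im[150:240,320:410],None,fx=6,fy=6,interpolation=cv2.INTER_CUBIC)
cv2.imwrite('pics/z1.png',a)
a=cv2.resize(im[150:240,100:200],None,fx=6,fy=6,interpolation=cv2.INTER_CUBIC)
cv2.imwrite('pics/z2.png',a)
E
```

```text
(no output)
```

View pics/z1.png

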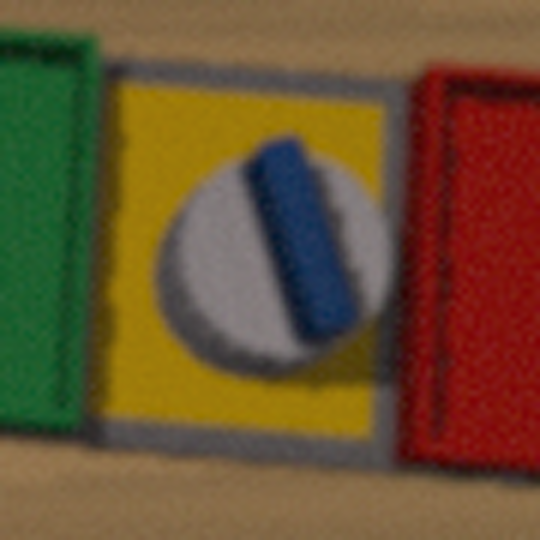

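View pics/z2.png

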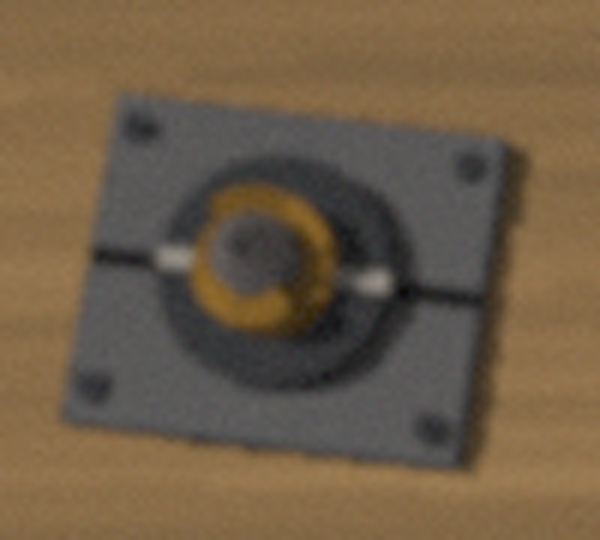

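```bash
python3 - <<'E'
from h import *
import pickle
f,g,w=pickle.load(open('f0.pkl','rb'))
T=f['world_to_cam'];print('cam',-T[:3,:3].T@T[:3,3])
Z=lambda x,y,o:(x/6-.4+o,y/6-.4+150)
# gauge base corners at z 14mm
P=np.array([onplane(f,Z(x,y,100),.014) for x,y in[(121,95),(503,143),(467,467),(65,418)]])
print('base',P.round(4),P.mean(0).round(4),[np.linalg.norm(P[i]-P[i-1]).round(4) for i in range(4)])
L=[onplane(f,Z(x,y,100),.014) for x,y in[(95,255),(485,298)]];d=L[0]-L[1];print('line yaw',np.degrees(np.arctan2(d[1],d[0])),(L[0]+L[1])/2)
L=[onplane(f,Z(x,y,100),.028) for x,y in[(172,259),(375,281)]];d=L[0]-L[1];print('white',np.degrees(np.arctan2(d[1],d[0])),(L[0]+L[1])/2, np.linalg.norm(d))
print('tip',onplane(f,Z(258,252,100),.07))
for p in P: print(proj(g,p))
# bar, board by color
def comps(f,lo,hi,amin):
    hsv=cv2.cvtColor(f['img'],cv2.COLOR_RGB2HSV);m=cv2.inRange(hsv,lo,hi)
    n,l,s,c=cv2.connectedComponentsWithStats(m);return [(l==i,s[i],c[i]) for i in range(1,n) if s[i][4]>amin]
for name,ff in(('top',f),('scene',g)):
  for col,lo,hi in(('blue',(100,120,40),(125,255,255)),('green',(60,120,40),(85,255,255)),('yel',(22,150,100),(32,255,255))):
    for m,s,c in comps(ff,lo,hi,80):
        ct=max(cv2.findContours(m.astype(np.uint8),0,2)[0],key=cv2.contourArea)
        print(name,col,s,c.round(1),np.round(cv2.boxPoints(cv2.minAreaRect(ct)),1).tolist())
# bar top
B=np.array([onplane(f,Z(x,y,320),.093) for x,y in[(247,165),(298,136),(358,308),(312,345)]])
print('bar',B.round(4),B.mean(0).round(4),[np.linalg.norm(B[i]-B[i-1]).round(4) for i in range(4)])
E
python3 - <<'E'
import cv2
im=cv2.imread('pics/scene0.png')
cv2.imwrite('pics/z3.png',cv2.resize(im[190:280,100:200],None,fx=6,fy=6,interpolation=cv2.INTER_CUBIC))
cv2.imwrite('pics/z4.png',cv2.resize(im[170:260,310:410],None,fx=6,fy=6,interpolation=cv2.INTER_CUBIC))
E
```

```text
cam [ 0.42147061 -0.01741815  0.93741645]
base [[0.6533 0.2546 0.014 ]
 [0.6352 0.1289 0.014 ]
 [0.5294 0.1388 0.014 ]
 [0.547  0.2684 0.014 ]] [0.5912 0.1977 0.014 ] [np.float64(0.1072), np.float64(0.127), np.float64(0.1063), np.float64(0.1308)]
line yaw 82.80111805807294 [0.59206046 0.19746508 0.014     ]
white 82.90426142367272 [0.59164355 0.19942348 0.028     ] 0.06565388826164713
tip [0.58942162 0.19426933 0.07      ]
[397.35447916 233.74730794]
[333.20247853 234.05409831]
[322.51536944 192.9244119 ]
[382.42433456 192.41089814]
top blue [330  90  27  28 316] [342.7 103.7] [[327.5, 96.5], [335.5, 88.5], [357.5, 110.5], [349.5, 118.5]]
top blue [362 174  17  32 287] [369.8 189.7] [[360.29998779296875, 175.89999389648438], [369.0, 173.0], [379.1000061035156, 203.3000030517578], [370.3999938964844, 206.1999969482422]]
top blue [229 261   8  34 211] [232.6 277.3] [[228.60000610351562, 293.8999938964844], [230.3000030517578, 260.79998779296875], [236.60000610351562, 261.1000061035156], [235.0, 294.20001220703125]]
top blue [355 260  22  33 327] [365.9 276. ] [[354.0, 263.0], [362.7999
[... 1218 characters left out ...]
[213.2 234.7] [[179.10000610351562, 204.6999969482422], [248.3000030517578, 202.3000030517578], [250.3000030517578, 256.79998779296875], [181.0, 259.29998779296875]]
scene yel [ 40 118  36  43 776] [ 58.2 138.1] [[36.099998474121094, 127.69999694824219], [54.0, 113.80000305175781], [81.80000305175781, 149.39999389648438], [63.79999923706055, 163.39999389648438]]
scene yel [ 130  217   52   49 1053] [160.5 249.5] [[130.0, 217.0], [181.0, 217.0], [181.0, 265.0], [130.0, 265.0]]
bar [[ 0.6052 -0.1989  0.093 ]
 [ 0.6138 -0.2144  0.093 ]
 [ 0.5619 -0.2289  0.093 ]
 [ 0.5512 -0.2149  0.093 ]] [ 0.583  -0.2143  0.093 ] [np.float64(0.0563), np.float64(0.0177), np.float64(0.0538), np.float64(0.0177)]
```

View pics/z3.png

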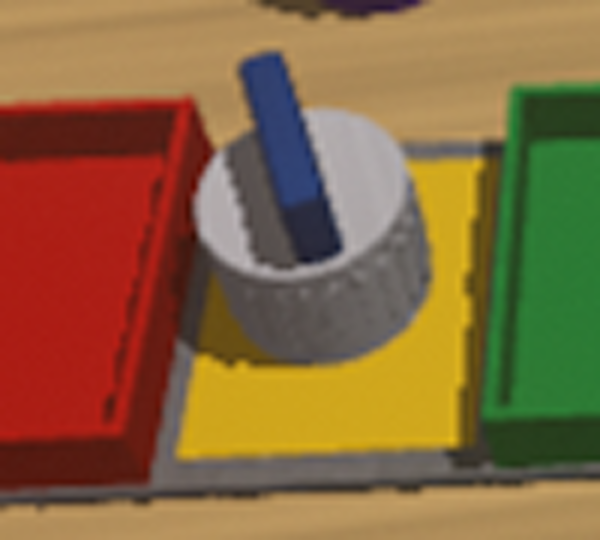

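View pics/z4.png

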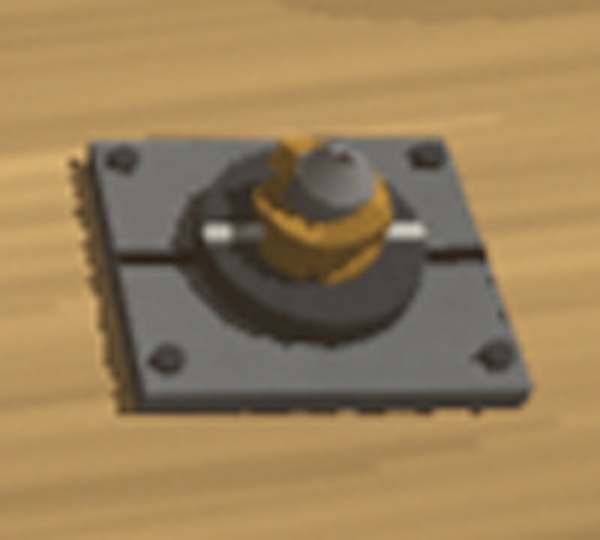

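```bash
python3 - <<'E'
from h import *
import pickle
f,g,w=pickle.load(open('f0.pkl','rb'))
Z=lambda x,y,o,v:(x/6-.4+o,y/6-.4+v)
def rep(n,B):
    B=np.array(B);e=B[0]+B[1]-B[2]-B[3];print(n,B.mean(0).round(4),[np.linalg.norm(B[i]-B[i-1]).round(4) for i in range(4)],'yaw',np.degrees(np.arctan2(e[1],e[0])).round(1))
rep('bar scene',[onplane(g,Z(x,y,100,190),.093) for x,y in[(238,66),(280,55),(322,197),(288,207)]])
rep('bar top',[onplane(f,Z(x,y,320,150),.093) for x,y in[(257,155),(298,136),(358,308),(315,325)]])
rep('gauge scene',[onplane(g,Z(x,y,310,170),.014) for x,y in[(90,142),(442,138),(532,388),(145,397)]])
print('tip scene',onplane(g,Z(340,152,310,170),.07))
print('white scene',[onplane(g,Z(x,y,310,170),.028) for x,y in[(205,233),(425,231)]])
rep('green top',[onplane(f,p,.038) for p in[(271.5,152),(337,155.5),(333,221),(266.5,216.5)]])
rep('green scene',[onplane(g,p,.038) for p in[(186,204),(250,202.5),(251,255),(180.5,259)]])
rep('red top',[onplane(f,p,.038) for p in[(390.5,161),(459,164),(457,231),(386,228)]])
# grip pt project
for p in [(.583,-.214,.093)]: print(proj(f,p),proj(g,p))
E
```

```text
bar scene [ 0.5884 -0.2145  0.093 ] [np.float64(0.0573), np.float64(0.0125), np.float64(0.057), np.float64(0.0097)] yaw -164.7
bar top [ 0.5853 -0.2154  0.093 ] [np.float64(0.053), np.float64(0.0136), np.float64(0.0538), np.float64(0.0137)] yaw 15.5
gauge scene [0.5932 0.1994 0.014 ] [np.float64(0.1091), np.float64(0.1281), np.float64(0.1079), np.float64(0.1281)] yaw 172.5
tip scene [0.59176642 0.1985157  0.07      ]
white scene [array([0.58707692, 0.16389234, 0.028     ]), array([0.59725672, 0.23845045, 0.028     ])]
green top [ 0.6021 -0.0994  0.038 ] [np.float64(0.1248), np.float64(0.125), np.float64(0.1261), np.float64(0.1237)] yaw -5.7
green scene [ 0.6052 -0.0948  0.038 ] [np.float64(0.1244), np.float64(0.1279), np.float64(0.1206), np.float64(0.1248)] yaw 172.7
red top [ 0.5801 -0.3249  0.038 ] [np.float64(0.1285), np.float64(0.1287), np.float64(0.1277), np.float64(0.13)] yaw -7.2
[370.03888616 189.28360043] [146.88568625 208.70621463]
```

>>> arm_command(plan=[3.5,3.2,0,0,0,0,6,3.5,3.2,0,0,0,0,6,3.5,3.2,0,0,0,0,6,3.5,3.2,0,0,0,0,6,3.5,3.2,0,0,0,0,6])

```text
time_s: 0.78
position: [0.3389, -0.4422, 0.2192]
tcp_rot: [-3.141, 0.0, 0.264]
contact_force: [0.6, -0.4, 1.1]
opening: 0.699
```

>>> arm_command(plan=[3.5,3.2,0,0,0,0,6,3.5,3.2,0,0,0,0,6,3.5,3.2,0,0,0,0,6,3.5,3.2,0,0,0,0,6,3.5,3.2,0,0,0,0,6])

```text
time_s: 1.4
position: [0.5139, -0.2822, 0.2192]
tcp_rot: [-3.141, 0.0, 0.264]
contact_force: [0.0, -0.7, 0.0]
opening: 0.702
```

>>> arm_command(plan=[3.5,3.2,0,0,0,0,6,3.5,3.2,-2,0,0,0,6,0.4,0.4,-2,0,0,0,6,0,0,0,0,0,0,6])

```text
time_s: 1.9
position: [0.5858, -0.2153, 0.1776]
tcp_rot: [-3.14, 0.003, 0.264]
contact_force: [-1.1, 0.8, 0.3]
opening: 0.699
```

```bash
python3 - <<'E'
from h import *
s,w=grab('wrist','w1');print(s['position'],np.degrees(s['tcp_rot']),s['q'],s['time_s'],s['opening'],s['contact_force'])
E
```

```text
[ 0.58582604 -0.21528256  0.17757839] [-1.79916354e+02  1.68239088e-01  1.51376189e+01] [ 0.35816529  0.56839371 -0.14977807  1.63519342  0.09913654  0.94872158
 -1.13309179] 1.9 0.6991381390953884 [-1.11639777  0.77873442  0.26369375]
```

View pics/w1.png

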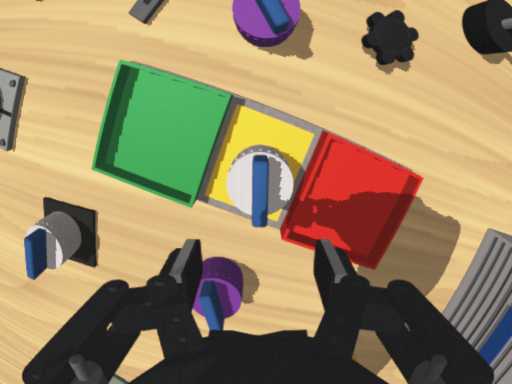

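```bash
cat >> h.py <<'E'
from scipy.spatial.transform import Rotation as Ro
def wray(s,w,uv,z):
    K=np.array(w['K']);d=np.array([(uv[0]-K[0,2])/K[0,0],(uv[1]-K[1,2])/K[1,1]]);r=np.hypot(*d)
    v=np.array([*(d/r*np.sin(r)),np.cos(r)]);T=np.array(w['tool_from_camera'])
    R=Ro.from_euler('xyz',s['tcp_rot']).as_matrix()
    c=R@T[:3,3]+s['position'];d=R@T[:3,:3]@v
    return c+d*(z-c[2])/d[2]
E
python3 - <<'E'
from h import *
s=bot.observe();w=bot.grab_frame('wrist')
hsv=cv2.cvtColor(w['img'],cv2.COLOR_RGB2HSV);m=cv2.inRange(hsv,(100,120,40),(125,255,255));m[:,:200]=0;m[:,320:]=0;m[:140]=0;m[250:]=0
ys,xs=np.nonzero(m)
for r in range(ys.min(),ys.max()+1,6):
    q=xs[ys==r];print(r,q.min(),q.max())
print(ys.min(),ys.max())
im=cv2.cvtColor(w['img'],cv2.COLOR_RGB2BGR)
cv2.imwrite('pics/z5.png',cv2.resize(im[130:240,210:310],None,fx=5,fy=5))
E
```

```text
156 254 263
162 252 266
168 252 266
174 252 266
180 252 265
186 252 265
192 252 265
198 252 265
204 252 265
210 251 265
216 251 264
222 252 264
156 225
```

View pics/z5.png

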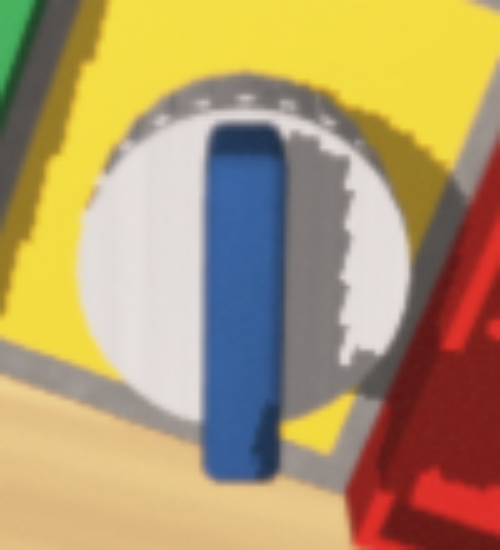

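```bash
python3 - <<'E'
from h import *
s=bot.observe();w=bot.grab_frame('wrist')
a=wray(s,w,(258.9,160.5),.093);b=wray(s,w,(258.0,225.5),.093);d=a-b
print(a,b,(a+b)/2,np.linalg.norm(d),np.degrees(np.arctan2(d[1],d[0])),s['position'])
E
```

```text
[ 0.61652593 -0.21105142  0.093     ] [ 0.56032685 -0.22539615  0.093     ] [ 0.58842639 -0.21822378  0.093     ] 0.058000924137340065 14.318924710117626 [ 0.58622542 -0.21666803  0.17964481]
```

>>> arm_command(plan=[0.1,-0.1,-3,0,0,0,6,0,0,-3,0,0,0,6,0,0,-2.5,0,0,0,6,0,0,-1.8,0,0,0,6,0,0,0,0,0,0,6])

```text
time_s: 2.68
position: [0.5874, -0.2168, 0.0759]
tcp_rot: [-3.141, 0.001, 0.263]
contact_force: [-0.3, -0.3, 0.4]
opening: 0.701
```

>>> arm_command(plan=[0,0,0,0,0,0,0,0,0,0,0,0,0,0,0,0,0,0,0,0,0,0,0,0,0,0,0,0,0,0,0,0,0,0,0])

```text
time_s: 3.3
position: [0.5883, -0.2164, 0.0772]
tcp_rot: [3.141, -0.001, 0.264]
contact_force: [-1.2, 2.0, 8.5]
opening: 0.133
```

```bash
python3 - <<'E'
from h import *
s,w=grab('wrist','w2');print(s)
E
```

```text
{'time_s': 3.3, 'q': array([ 0.34978467,  0.6964183 , -0.13725011,  1.69873691,  0.12848378,
        0.75433827, -1.15656201]), 'joint_vel': array([-2.47189989e-04, -2.33665285e-05, -1.82048525e-04,  5.29579691e-04,
       -5.66467224e-04,  7.40685089e-05, -1.67733749e-04]), 'joint_torque': array([ 3.00451890e-01, -9.68532085e+01,  1.59125123e-01, -2.88750458e+01,
        2.03871061e-01, -7.97634423e-01, -2.23274255e-03]), 'position': array([ 0.58825548, -0.21635527,  0.07718299]), 'tcp_rot': array([ 3.14118793e+00, -7.71377016e-04,  2.63807320e-01]), 'contact_force': array([-1.22858121,  2.02686239,  8.54368437]), 'wrist_torque': array([0.26845394, 0.52052328, 0.01720961]), 'opening': 0.13318845019733452}
```

View pics/w2.png

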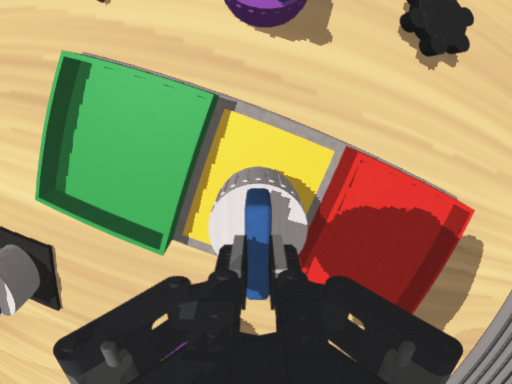

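>>> arm_command(plan=[0,0,1,0,0,0,0,0,0,3,0,0,0,0,0,0,4,0,0,0,0,0,1,3,0,0,0,0,0,3,0,0,0,6,0])

```text
time_s: 3.98
position: [0.5888, -0.1777, 0.1893]
tcp_rot: [3.138, -0.003, 0.368]
contact_force: [0.3, 0.3, -3.3]
opening: 0.129
```

>>> arm_command(plan=[0,4,0,0,0,7,0,0.1,4,0,0,0,7,0,0.1,4,0,0,0,7,0,0.1,4,0,0,0,7,0,0,4,0,0,0,7,0])

```text
time_s: 4.6
position: [0.5909, 0.0248, 0.187]
tcp_rot: [3.141, -0.0, 0.983]
contact_force: [0.9, 0.7, -2.1]
opening: 0.133
```

>>> arm_command(plan=[0,4,0,0,0,7,0,0,4,0,0,0,7,0,0,4,0,0,0,7,0,0,3.5,0,0,0,5.4,0,0,0,0,0,0,0,0])

```text
time_s: 5.22
position: [0.5904, 0.1817, 0.1869]
tcp_rot: [-3.142, -0.001, 1.445]
contact_force: [0.9, 0.2, -1.5]
opening: 0.134
```

```bash
python3 - <<'E'
from h import *
s,w=grab('wrist','w3');print(s['position'],np.degrees(s['tcp_rot']),s['q'],s['time_s'],s['opening'],s['contact_force'])
s,g=grab('scene','s3');grab('top','t3')
im=cv2.imread('pics/s3.png');cv2.imwrite('pics/z6.png',cv2.resize(im[60:280,280:440],None,fx=2.7,fy=2.7))
E
```

```text
[0.59037531 0.18170817 0.18686722] [-1.79999188e+02 -8.36748321e-02  8.27879965e+01] [-0.06721892  0.58144562 -0.48550075  1.63537129  0.30786191  1.00091452
 -0.7780524 ] 5.225 0.13415301048479478 [ 0.89117808  0.15679696 -1.49555795]
```

View pics/w3.png

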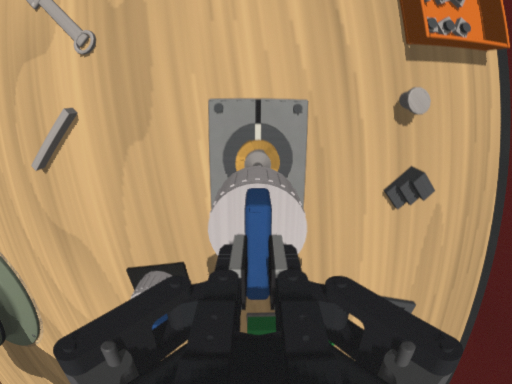

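View pics/z6.png

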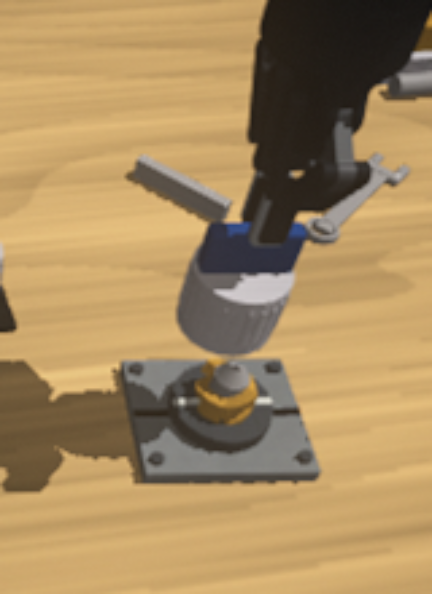

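View pics/t3.png

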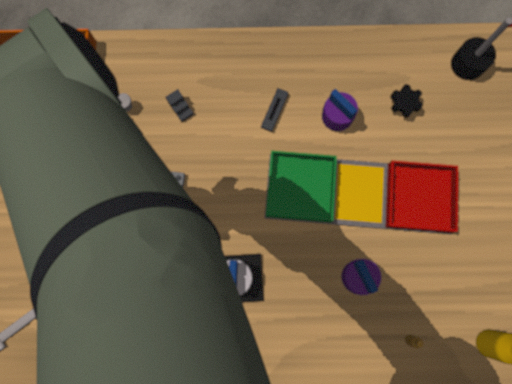

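```bash
python3 - <<'E'
from h import *
im=cv2.imread('pics/w3.png');cv2.imwrite('pics/z7.png',cv2.resize(im[85:235,195:320],None,fx=4.5,fy=4.5,interpolation=cv2.INTER_CUBIC))
E
```

```text
(no output)
```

View pics/z7.png

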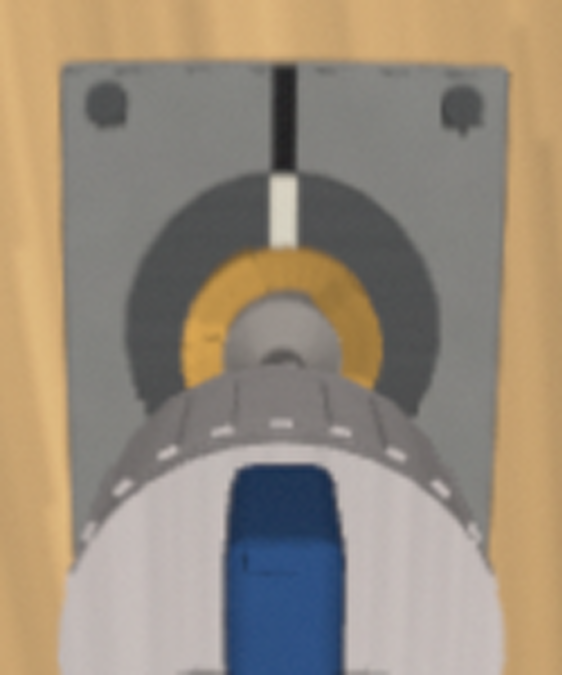

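```bash
python3 - <<'E'
from h import *
s=bot.observe();w=bot.grab_frame('wrist');print(s['position'],np.degrees(s['tcp_rot'][2]))
P=lambda x,y,z:wray(s,w,(x/4.5-.4+195,y/4.5-.4+85),z)
far=P(285,66,.014);wh=P(284,240,.028);top=P(284,170,.028)
d=far-wh;yaw=np.arctan2(d[1],d[0]);print('yaw',np.degrees(yaw))
c1=P(63,67,.014);c2=P(507,69,.014);e=c1-c2;print('edge yaw',np.degrees(np.arctan2(e[1],e[0]))-90,np.linalg.norm(e))
u=np.array([np.cos(np.radians(82.6)),np.sin(np.radians(82.6)),0])
print('from far',((c1+c2)/2-.065*u),'from collar',top-.038*u,'wh',wh,'tip',P(282,352,.07))
# nut bar end & drum top rim (height tcp-.0685+.051)
zt=s['position'][2]-.0685
print('drum top front', P(282,440,zt+.051)-.032*u,'bar', P(285,540,zt+.085)-.030*u)
E
```

```text
[0.59109125 0.17760583 0.18655234] 82.4238191801876
yaw 82.07262052280481
edge yaw 82.17167414411992 0.10724904357384396
from far [0.59518948 0.19211374 0.014     ] from collar [0.59512909 0.19431827 0.028     ] wh [0.59785265 0.21568129 0.028     ] tip [0.59503347 0.19784421 0.07      ]
drum top front [0.59214203 0.17481995 0.16905234] bar [0.59250823 0.17498211 0.20305234]
```

```bash
python3 - <<'E'
from h import *
s,w=grab('wrist','w4');print(s['position'],np.degrees(s['tcp_rot']),s['joint_vel'])
im=cv2.imread('pics/w4.png');cv2.imwrite('pics/z8.png',cv2.resize(im[85:235,195:320],None,fx=4.5,fy=4.5,interpolation=cv2.INTER_CUBIC))
E
```

```text
[0.59117006 0.1773673  0.18651526] [1.79980552e+02 4.17895691e-02 8.23996091e+01] [ 4.89177244e-03  1.38667566e-03 -3.73038594e-04  3.37980271e-05
  2.90850992e-04 -2.77606700e-03  1.66073145e-03]
```

View pics/z8.png

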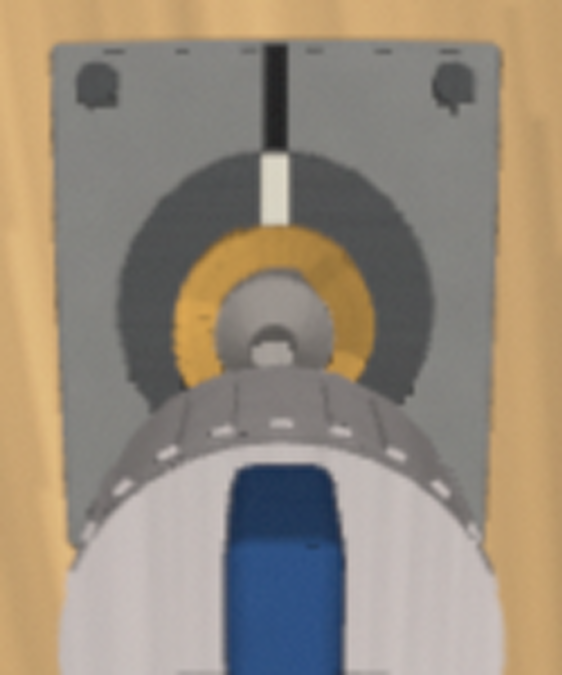

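```bash
python3 - <<'E'
from h import *
s=bot.observe();w=bot.grab_frame('wrist');print(s['position'],np.degrees(s['tcp_rot'][2]))
P=lambda x,y,z:wray(s,w,(x/4.5-.4+195,y/4.5-.4+85),z)
top=P(275.5,150,.028);wh=P(275,222,.028)
c1=P(53,45,.014);c2=P(498,45,.014);e=c1-c2;d=(c1+c2)/2-wh
print('yaw',np.degrees(np.arctan2(e[1],e[0]))-90,np.degrees(np.arctan2(d[1],d[0])),np.linalg.norm(e))
u=np.array([np.cos(np.radians(82.4)),np.sin(np.radians(82.4)),0])
a=(c1+c2)/2-.065*u;b=top-.038*u
print('from far',a,'from collar',b,'tip',P(274,328,.07))
zt=s['position'][2]-.0685
n1=P(282,440,zt+.051)-.032*u;n2=P(285,540,zt+.085)-.030*u
print(n1,n2,(a+b)/2-(n1+n2)/2)
E
```

```text
[0.59117474 0.177417   0.18651782] 82.40442874724697
yaw 82.32492388582546 82.36693677082899 0.10731644190085939
from far [0.59351989 0.19788929 0.014     ] from collar [0.59378494 0.19906512 0.028     ] tip [0.59417675 0.20288043 0.07      ]
[0.59212593 0.17464544 0.16901782] [0.592496   0.17480157 0.20301782] [ 0.00134145  0.02375371 -0.16501782]
```

>>> arm_command(plan=[0.1,1.2,0,0,0,0,0,0,1.1,-1,0,0,0,0,0,0,-1.3,0,0,0,0,0,0,-1.2,0,0,0,0,0,0,0,0,0,0,0])

```text
time_s: 6.15
position: [0.5914, 0.201, 0.1499]
tcp_rot: [-3.14, 0.001, 1.44]
contact_force: [0.3, 0.6, -1.9]
opening: 0.136
```

```bash
python3 - <<'E'
from h import *
bot.grab_frame('wrist');bot.grab_frame('wrist')
s,w=grab('wrist','w5');print(s['position'],np.degrees(s['tcp_rot']),s['time_s'],s['contact_force'])
s,g=grab('scene','s5')
im=cv2.imread('pics/s5.png');a=cv2.resize(im[100:260,310:420],None,fx=3.6,fy=3.6,interpolation=cv2.INTER_CUBIC)
im=cv2.imread('pics/w5.png');b=cv2.resize(im[60:240,195:320],(400,576))
cv2.imwrite('pics/z9.png',np.hstack([a,b]))
E
```

```text
[0.59204008 0.2014364  0.15125565] [-1.79994291e+02  2.88312943e-03  8.24950501e+01] 6.25 [-0.71765592  0.7784438  -2.20879824]
```

View pics/z9.png

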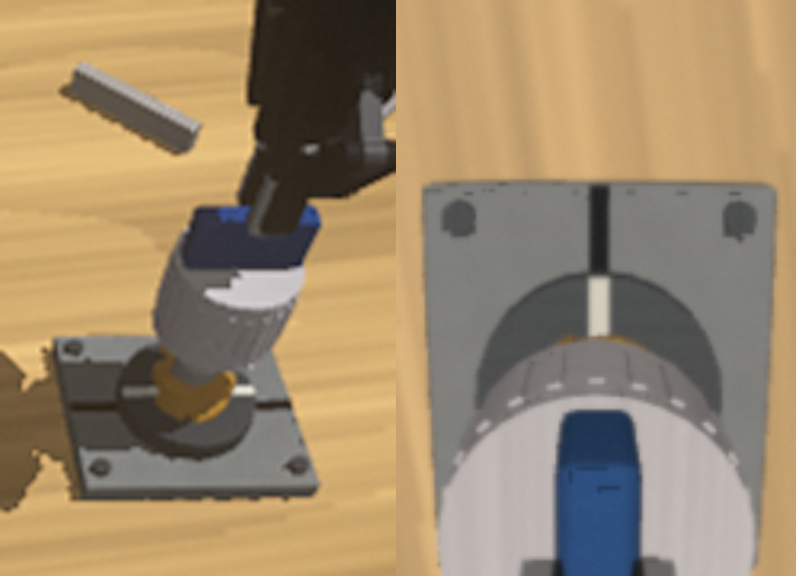

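```bash
python3 - <<'E'
from h import *
g=bot.grab_frame('scene');s=bot.observe();w=bot.grab_frame('wrist');print(s['position'])
for a in ((195,208),(320,212)):print(onplane(g,(310+a[0]/3.6-.4,100+a[1]/3.6-.4),.1695))
P=lambda x,y,z:wray(s,w,(x/3.2-.4+195,y/3.2-.4+60),z)
u=np.array([np.cos(np.radians(82.4)),np.sin(np.radians(82.4)),0])
print('gauge',P(598,273,.028)-.038*u-0,'?' )
P=lambda x,y,z:wray(s,w,((x-396)/3.2-.4+195,y/3.2-.4+60),z)
zt=s['position'][2]-.0685
print('gauge',P(599,273,.028)-.038*u,P(600,185,.014)-.065*u,'nut',P(596,396,zt+.051)-.032*u,P(598,466,zt+.085)-.03*u)
E
```

```text
[0.59216911 0.20156725 0.15170446]
[0.58652242 0.16833995 0.1695    ]
[0.59776184 0.22705866 0.1695    ]
gauge [0.71583002 0.18653832 0.028     ] ?
gauge [0.59386736 0.19974176 0.028     ] [0.59390434 0.19787428 0.014     ] nut [0.592897   0.1982244  0.13420446] [0.59329449 0.19862624 0.16820446]
```

>>> arm_command(plan=[0.1,0.1,-1,0,0,0,0,0,0,-1,0,0,0,0,0,0,-1,0,0,0,0,0,0,-0.7,0,0,0,0,0,0,0,0,0,0,0])

```text
time_s: 7.08
position: [0.5927, 0.2025, 0.1136]
tcp_rot: [-3.141, 0.0, 1.44]
contact_force: [0.0, 0.2, -2.2]
opening: 0.132
```

>>> arm_command(plan=[0,0,-0.3,0,0,0,0,0,0,-0.2,0,0,0,0,0,0,0,0,0,0,0])

```text
time_s: 7.45
position: [0.593, 0.2026, 0.1094]
tcp_rot: [3.141, -0.0, 1.44]
contact_force: [-0.3, -0.6, -2.0]
opening: 0.131
```

>>> arm_command(plan=[0,0,-0.2,0,0,0,0,0,0,0,0,0,0,0])

```text
time_s: 7.7
position: [0.5941, 0.203, 0.1089]
tcp_rot: [3.139, -0.001, 1.44]
contact_force: [-1.1, -2.3, 16.3]
opening: 0.131
```

>>> arm_command(plan=[0,0,0,0,0,-6,0,0,0,-0.1,0,0,-6,0,0,0,-0.1,0,0,-6,0,0,0,-0.1,0,0,-6,0,0,0,0,0,0,0,0])

```text
time_s: 8.32
position: [0.5937, 0.2029, 0.1057]
tcp_rot: [3.14, -0.001, 1.019]
contact_force: [-3.1, -2.0, 15.0]
opening: 0.134
```

```bash
python3 - <<'E'
from h import *
s=bot.observe();print(s['position'],np.degrees(s['tcp_rot']),s['contact_force'],s['wrist_torque'],s['opening'])
E
```

```text
[0.59369857 0.20285985 0.10570724] [ 1.79903991e+02 -7.86766778e-02  5.84122985e+01] [-3.13322803 -2.03397468 15.01107452] [-0.39533371  0.58806377  0.0262426 ] 0.13414014512939293
```

>>> arm_command(plan=[0,0,-0.1,0,0,-6,0,0,0,-0.1,0,0,-6,0,0,0,0,0,0,0,0])

```text
time_s: 8.7
position: [0.5937, 0.2029, 0.1036]
tcp_rot: [3.14, -0.002, 0.81]
contact_force: [-1.1, -1.8, 13.1]
opening: 0.132
```

>>> arm_command(plan=[0,0,-0.1,0,0,-6,0,0,0,-0.1,0,0,-6,0,0,0,0,0,0,0,0])

```text
time_s: 9.07
position: [0.5937, 0.203, 0.1015]
tcp_rot: [3.141, -0.002, 0.601]
contact_force: [2.2, -1.6, 10.1]
opening: 0.136
```

```bash
python3 - <<'E'
from h import *
s,g=grab('scene','s6');print(s['position'],np.degrees(s['tcp_rot']),s['contact_force'],s['wrist_torque'],s['opening'])
s,w=grab('wrist','w6')
im=cv2.imread('pics/s6.png');a=cv2.resize(im[120:260,310:420],None,fx=4,fy=4,interpolation=cv2.INTER_CUBIC)
cv2.imwrite('pics/z10.png',a)
E
```

```text
[0.593674   0.20296839 0.10150432] [ 1.79954923e+02 -1.15800965e-01  3.44216230e+01] [ 2.21909917 -1.62670161 10.07805217] [-0.42312914 -0.4624587  -0.26752561] 0.13576887100530874
```

View pics/z10.png

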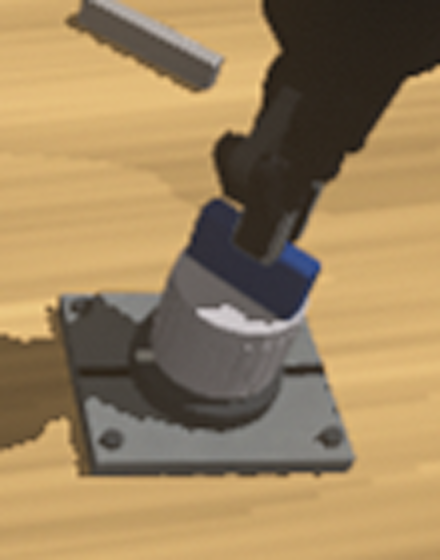

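>>> arm_command(plan=[0,0,-0.1,0,0,-6,0,0,0,-0.1,0,0,-6,0,0,0,0,0,0,0,0])

```text
time_s: 9.55
position: [0.594, 0.2032, 0.1004]
tcp_rot: [3.141, -0.003, 0.391]
contact_force: [-3.8, -1.4, 23.8]
opening: 0.129
```

>>> arm_command(plan=[0,0,-0.1,0,0,-6,0,0,0,-0.1,0,0,-6,0,0,0,0,0,0,0,0])

```text
time_s: 9.93
position: [0.5942, 0.2037, 0.0986]
tcp_rot: [-3.141, -0.004, 0.182]
contact_force: [-3.5, -1.3, 21.6]
opening: 0.133
```

```bash
python3 - <<'E'
from h import *
s=bot.observe();print(s['position'],np.degrees(s['tcp_rot']),s['contact_force'],s['wrist_torque'],s['opening'],s['q'])
E
```

```text
[0.59419001 0.2036668  0.09860712] [-179.94263851   -0.21653335   10.43462057] [-3.51522582 -1.27172648 21.56881446] [-0.21567604  0.76256383  0.00156349] 0.1330046718796897 [-0.34249408  0.66698461 -0.12241615  1.68800111  0.10661676  0.78918106
 -1.90248626]
```

>>> arm_command(plan=[0,0,-0.1,0,0,-6,0,0,0,-0.1,0,0,-5,0,0,0,0,0,0,0,0])

```text
time_s: 10.3
position: [0.5958, 0.2025, 0.0971]
tcp_rot: [-3.141, -0.006, -0.011]
contact_force: [3.2, -4.7, 27.5]
opening: 0.132
```

```bash
python3 - <<'E'
from h import *
s,g=grab('scene','s7');print(s['position'],np.degrees(s['tcp_rot']),s['contact_force'],s['wrist_torque'],s['opening'],s['q'][6])
s,w=grab('wrist','w7')
im=cv2.imread('pics/s7.png');a=cv2.resize(im[130:260,310:410],None,fx=4,fy=4,interpolation=cv2.INTER_CUBIC)
im=cv2.imread('pics/w7.png');b=cv2.resize(im[100:260,195:320],(400,520))
cv2.imwrite('pics/z11.png',np.hstack([a,b]))
E
```

```text
[0.59576241 0.20253172 0.09712297] [-179.93887945   -0.35369816   -0.60868449] [ 3.20385334 -4.73430855 27.48435057] [-1.20127708 -0.63840139 -0.03995784] 0.1315580243057284 -2.057662746116731
```

View pics/z11.png

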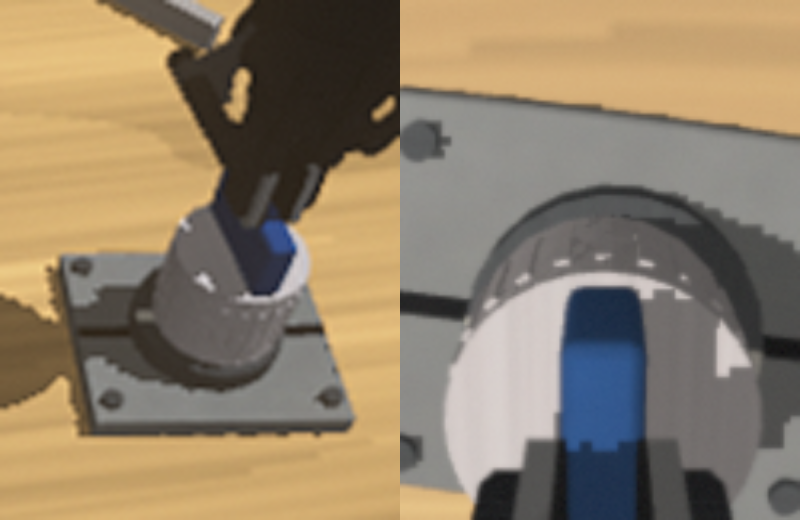

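>>> arm_command(plan=[0,0,-0.1,0,0,-4,0,0,0,0,0,0,-3,0,0,0,0,0,0,0,0])

```text
time_s: 10.78
position: [0.5962, 0.2027, 0.0969]
tcp_rot: [-3.139, -0.007, -0.132]
contact_force: [0.1, -5.9, 38.2]
opening: 0.133
```

```bash
python3 - <<'E'
from h import *
s,g=grab('scene','s8');print(s['position'],np.degrees(s['tcp_rot']),s['contact_force'],s['wrist_torque'],s['opening'],s['q'][6],s['time_s'])
im=cv2.imread('pics/s8.png');a=cv2.resize(im[170:250,320:410],None,fx=7,fy=7,interpolation=cv2.INTER_CUBIC)
cv2.imwrite('pics/z12.png',a)
E
```

```text
[0.59619112 0.20271567 0.09693122] [-179.8629188    -0.40492857   -7.53809295] [ 0.06504284 -5.92953772 38.16345226] [-1.5048743  -0.19639094  0.59842625] 0.13280874220997513 -2.15505163313689 10.775
```

View pics/z12.png

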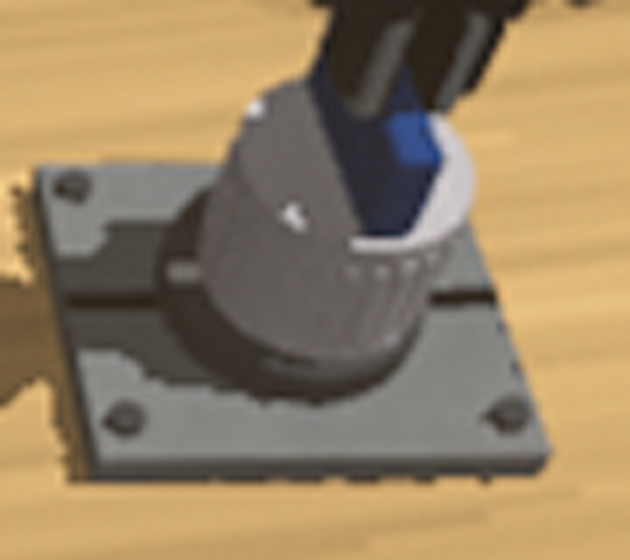

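>>> arm_command(plan=[0,0,0.3,0,0,0,0,0,0,0,0,0,7,0,0,0,0.1,0,0,7,0,0,0,0.1,0,0,7,0,0,0,0.1,0,0,7,0])

```text
time_s: 11.45
position: [0.5935, 0.2023, 0.0998]
tcp_rot: [3.141, -0.001, 0.362]
contact_force: [1.2, -2.0, 2.6]
opening: 0.13
```

>>> arm_command(plan=[0,0,0.1,0,0,7,0,0,0,0.1,0,0,7,0,0,0,0.1,0,0,7,0,0,0,0.1,0,0,7,0,0,0,0,0,0,0,0])

```text
time_s: 12.08
position: [0.5936, 0.2026, 0.1039]
tcp_rot: [3.141, -0.001, 0.846]
contact_force: [0.5, -1.3, 6.1]
opening: 0.131
```

Now at 48.5°; the line is at 82.4°.

>>> arm_command(plan=[0,0,0.1,0,0,7,0,0,0,0.1,0,0,7,0,0,0,0.1,0,0,7,0,0,0,0.1,0,0,7,0,0,0,0.1,0,0,6,0])

```text
time_s: 12.7
position: [0.5933, 0.2029, 0.1088]
tcp_rot: [3.141, -0.001, 1.441]
contact_force: [0.4, -1.0, 6.2]
opening: 0.128
```

>>> arm_command(plan=[0,0,0.2,0,0,0,0,0,0,0.3,0,0,0,0,0,0,0.3,0,0,0,0])

```text
time_s: 13.08
position: [0.5928, 0.2027, 0.1164]
tcp_rot: [-3.141, 0.0, 1.439]
contact_force: [-0.7, -0.9, -1.1]
opening: 0.131
```

>>> arm_command(plan=[0,0,1.5,0,0,0,0,0,0,3,0,0,0,0,0,0,3,0,0,0,0,0.1,-2,0.5,0,0,0,0,0.1,-4,0,0,0,0,0])

```text
time_s: 13.7
position: [0.5948, 0.1425, 0.1969]
tcp_rot: [3.141, -0.001, 1.442]
contact_force: [0.7, -0.8, -2.1]
opening: 0.133
```

>>> arm_command(plan=[0.2,-5,0,0,0,0,0,0.2,-5,0,0,0,0,0,0.2,-5,0,0,0,0,0,0.1,-5,0,0,0,0,0,0,-3,0,0,0,0,0])

```text
time_s: 14.32
position: [0.6011, -0.0915, 0.196]
tcp_rot: [-3.141, 0.001, 1.437]
contact_force: [0.2, 1.2, -1.9]
opening: 0.135
```

>>> arm_command(plan=[0,-1.1,0,0,0,0,0,0,0,0,0,0,0,0,0,0,0,0,0,0,0])

```text
time_s: 14.7
position: [0.6019, -0.097, 0.1963]
tcp_rot: [-3.141, -0.001, 1.442]
contact_force: [-0.4, 0.0, -1.9]
opening: 0.13
```

```bash
python3 - <<'E'
from h import *
s,g=grab('scene','s9');print(s['position'],np.degrees(s['tcp_rot']),s['contact_force'],s['opening'],s['time_s'])
s,w=grab('wrist','w9')
cv2.imwrite('pics/z13.png',np.hstack([cv2.imread('pics/s9.png')[:,:400],cv2.imread('pics/w9.png')[:,80:480]]))
E
```

```text
[ 0.60191603 -0.09696714  0.19630317] [-1.79990655e+02 -3.31527791e-02  8.25984950e+01] [-0.37412002  0.02819993 -1.90269364] 0.13044102466222107 14.7
```

View pics/z13.png

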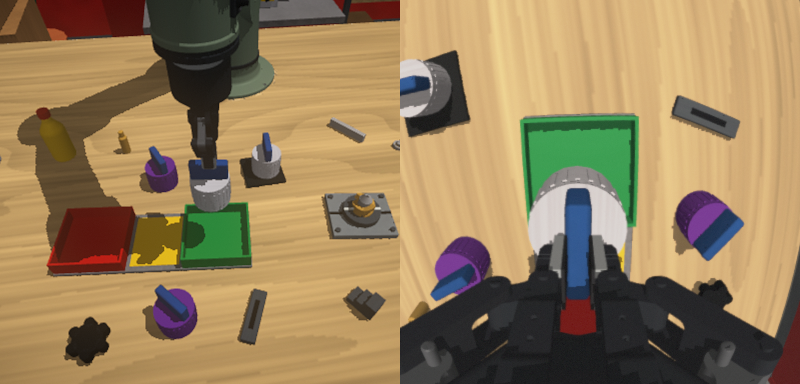

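>>> arm_command(plan=[0,0,-3,0,0,0,0,0,0,-4,0,0,0,0,0,0,-3,0,0,0,0,0,0,-1,0,0,0,0,0,0,0,0,0,0,0])

```text
time_s: 15.42
position: [0.6021, -0.0978, 0.0865]
tcp_rot: [-3.141, -0.0, 1.441]
contact_force: [0.4, -1.3, -1.9]
opening: 0.133
```

>>> arm_command(plan=[0,0,-0.3,0,0,0,0,0,0,-0.2,0,0,0,0,0,0,0,0,0,0,0])

```text
time_s: 15.8
position: [0.6021, -0.0985, 0.0816]
tcp_rot: [3.141, 0.0, 1.44]
contact_force: [0.5, -0.3, -2.4]
opening: 0.131
```

>>> arm_command(plan=[0,0,-0.1,0,0,0,0,0,0,0,0,0,0,0])

```text
time_s: 16.05
position: [0.6022, -0.0984, 0.0813]
tcp_rot: [3.141, 0.0, 1.44]
contact_force: [-5.1, 0.6, 13.1]
opening: 0.133
```

Contact with the bin floor; release and retreat.

>>> arm_command(plan=[0,0,0.1,0,0,0,2,0,0,0,0,0,0,4,0,0,0,0,0,0,6,0,0,0,0,0,0,6,0,0,0,0,0,0,6])

```text
time_s: 16.68
position: [0.6019, -0.0984, 0.0812]
tcp_rot: [-3.142, -0.0, 1.44]
contact_force: [0.3, 0.8, 0.2]
opening: 0.704
```

>>> arm_command(plan=[0,0,2,0,0,0,6,0,0,3,0,0,0,6,0,0,4,0,0,0,6,0,0,4,0,0,0,6,-3,0,0,0,0,0,6])

```text
time_s: 17.3
position: [0.574, -0.0979, 0.2153]
tcp_rot: [3.136, -0.001, 1.441]
contact_force: [0.8, 0.4, -1.2]
opening: 0.701
```

>>> arm_command(plan=[-3,0,0,0,0,0,6,-3,0,0,0,0,0,6,0,0,0,0,0,0,6,0,0,0,0,0,0,6])

```text
time_s: 17.8
position: [0.5127, -0.0984, 0.2124]
tcp_rot: [3.14, 0.0, 1.44]
contact_force: [-0.1, 0.4, 0.3]
opening: 0.704
```

```bash
python3 - <<'E'
from h import *
s,g=grab('scene','s10');print(s['position'],s['contact_force'],s['opening'],s['time_s'])
s,w=grab('wrist','w10')
cv2.imwrite('pics/z14.png',np.hstack([cv2.imread('pics/s10.png')[:,:400],cv2.imread('pics/w10.png')[:,80:480]]))
E
```

```text
[ 0.51266522 -0.09837684  0.21236159] [-0.07859286  0.37160243  0.32853662] 0.7035526786266887 17.8
```

View pics/z14.png

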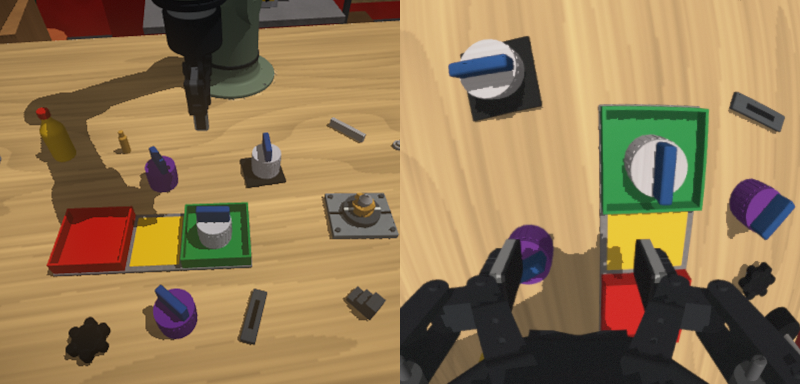

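The nut stands upright inside the green bin (around pixel 213,225 in the scene view). The other nut is still on its pad, and the gripper is clear.

```bash
python3 -c "
from bench import bot
print(bot.hand_in())"
```

```text
the job is handed in; nothing more can be done
None
```

The nut from the yellow square passed the check, and I stood it upright in the green bin. The job is handed in at about 18 s of robot time; no verdict was reported.

**Gauge check:** I set the nut on the gauge along the marked line. The lugs touched at a tool height of about 109 mm, which matches the 12 mm stand-off. I turned it clockwise about 90° in all, and it went down 12 mm to 96.9 mm with no stop where a bad nut would have jammed. Over the last 7° it sank only 0.2 mm while the upward force rose to 38 N, so I judged it home on the collar. The scene picture showed no clear gap, though the collar edge was partly in shadow.

**Unscrewing and placing:** I turned it back to the line while raising it, and it lifted off freely. I lowered it into the green bin until I felt the floor and then let go.

**Last checks:** The final scene and wrist pictures show the nut upright inside the green bin and the other nut still on its pad. The gripper is clear, with no contact force.

**Disagreements along the way:** The camera estimates of the nut and gauge positions differed by 3–5 mm. The first wrist picture over the gauge was taken before the arm had settled, so I retook it.

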